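# Shuttle the blood-tube carriage to the reader and brake it

## Robot

A 6-joint arm with a two-finger parallel gripper is mounted at the origin on the work surface. World frame = base frame: x ahead of the robot, y to its left, z up, the work surface at z = 0. Lengths are in m, angles in rad, forces in N, time in s.
With the tool pointing down it reaches from about 0.25 to 0.725 m from the base axis. Payload 4 kg.
Tool frame: the origin (TCP) lies where the fingers leave the gripper's body, on its centre line; the fingertips stand 73 mm ahead of it and the grasp point (between the pads) lies 54 mm ahead of it (bot.tips_ahead is the z of the fingertips in the tool frame, in m); z points along the fingers, y is the direction in which the jaws open and shut (so a half turn about z gives the same grasp; the last joint's range is limited). The gripper opens to 85 mm and grips with 20 to 120 N. Pads are 22 mm wide; open, the fingers measure 114 mm over their backs; the gripper's body (76 mm by 85 mm) begins 54 mm behind the grasp point. The pads swing forward as they close: fully open they stand 13 mm farther back than shut.
Start: joints at [-1.318, 0.241, 0.005, 1.335, 0, 1.571], TCP at [0.125, -0.484, 0.304] pointing down, gripper open.
Joint ranges: [-2.72, 2.72], [-1.05, 1.87], [-1.09, 1.28], [-1.99, 2.15], [-1.42, 1.44], [-3.14, 3.14]. Speed limits (rad/s): [2.79, 2.79, 3.14, 3.14, 3.14, 3.14].

## Interface

Orientations are given as a unit quaternion [x, y, z, w].
In Python, from workcell import readout, camera, get_calibration, order, bot gives the robot as it stands.
- The arm moves only by the tool send_rows, never from a script. Its argument "moves" is a list of rows, each a list of 3 entries, a list of its own where there are three numbers: the shift along the tool's x, y, z in mm, then the turn, a rotation vector about the tool's x, y, z in rad, then the finger opening in mm, from 0 to 85.4. In form: [[[dx, dy, dz], [ax, ay, az], grip], ...]. A call has 1 to 12 rows; each row is the pose to reach, as a shift and turn from the pose measured when the call began, along the tool's axes at that moment; what a row does not reach only later rows make up. A row lasts 1/12 s, in which the tool goes at most 41.7 mm and 7.16 degrees, less where a joint would pass 70% of its speed; a pose out of reach is approached as far as the arm can. A call with a gripper value outside its range is refused whole. The fingers move at their own pace and stop on an object; the grip force is fixed at half the most. Time passes only in rows, so rows that repeat a pose let the fingers close. It gives the time, the measured TCP pose, the force and the opening at its end, in the units of the state.
- readout.get_obs(): the state, without advancing time (a new reading comes with each control period).
- camera(name): name is "scene" or "top"; returns the picture (384x512x3 uint8, red, green, blue); there is no depth.
- get_calibration(name): a dict with "fx", "fy", "cx", "cy" (pixels), "R" (3x3) and "t" (3): a world point X has camera coordinates R X + t. Camera axes: x right, y down, z forward; pixel columns grow to the right and rows downward; lengths in m; the calibration is good to about 2 mm. A picture is of the moment at which its call begins. get_calibration takes no time and is no camera call.
- order.job_done(): hands the job in, once; it reports no verdict.
The state is a dict: "clock": time; "joint_pos": joint angles; "joint_vel": joint speeds; "tau": joint torques, N m; "eef_pos": TCP position; "tool_rot": TCP orientation; "ft_force": force on the tool from outside, world axes, zero at the start; "ft_torque": the same for the moment, N m; "grip_width": finger opening in m.
Only numpy, scipy, OpenCV 4.12 (cv2) and the standard library are available. Lean on these libraries where they do the work, as an engineer would, in place of code of your own. Each camera call takes 0.05 s, during which the arm holds its last target. There are 200 camera calls.

## Task

Send the heavy, free-running tube carriage along its guide at a brisk 70 to 150 mm/s past the green scan strip, so that the tubes are read in passing, then brake it to rest with its orange pointer inside the reader's yellow band and leave it standing there untouched. Push and brake gently, only with the fingers on the upright faces of its two sprung end buffers. Never run it into an end stop or race it along, and do not disturb the bottle, carton or counter.

Things in the scene. Friction and masses are not known exactly. Their poses are not given: they have to be found in the camera images.
- track: Fixed aluminium guide, 130 wide (x), 600 long (y), 12 thick; origin at the centre of its underside. Its +y is the way of travel, from the black end stop to the red one (stops 30 thick, tops 42 above the bench, faces at y = -260 and +260). The carriage's origin can run from y = -180 (base against the black stop) to +180 (against the red stop), on the centreline.
- carriage: Steel and white carriage on the guide, axes as the track's; origin on the centreline at bench height, at its mid-length. Base 96 wide, 160 long. Nominal moving mass 2.65 kg with all it carries (within 40 %); drag only about 0.3 N per m/s plus 0.008 N, so it runs on for seconds. Starts at rest near the black stop. Keep it under 0.25 m/s and pushes under 10 N. A sprung buffer head at each end.
- rack_top (a point): Grey rack of purple- and red-capped blood tubes fixed on the carriage, 92 x 116, not to be touched; this point is the middle of its top, level with the tube caps, 138 above the bench.
- rear_face (a point): Centre of the upright yellow face of the rear buffer head (towards the black stop), 120.5 behind the carriage's origin when free, 70 above the bench; push here to drive along track +y. The black head is 110 wide, 45 to 95 above the bench; it slides in up to 30 against a 40 N/m spring (no preload, hardly damped: 0.4 N per m/s; head 0.08 kg). Not to be pressed from above or the side.
- front_face (a point): Centre of the upright blue face of the front buffer head (towards the red stop), 120.5 ahead of the carriage's origin when free, 70 above the bench; press here to brake. Same size, 40 N/m spring and 30 stroke as the rear one; the carriage rebounds from a finger held still.
- pointer (a point): Tip of the orange pointer, 6 wide, on the far (+x) side of the carriage, 74 from the centreline, 33 above the bench, at the carriage's mid-length (same y along the track as its origin).
- scan (a point): Middle of the green scan strip, 50 long, on the far side of the track (also on the small grey scan block there, 28 high, reaching 110 from the centreline); 74 to the side of the centreline, 33 above the bench, at track y = -50. The pointer is to be at scan speed (steadily above 50 mm/s for at least 0.3 s) while its tip is within 25 of this point along the track, going towards the red stop.
- mark (a point): Middle of the yellow band (24 wide along the track) on the fixed reader beside the track's far side; axes as the track's; 86 to the side of the centreline, 33 above the bench. The pointer tip is to stop within 12 of it along the track. The step under the band is 28 high; the reader's white housing, 90 high, stands 150 to 205 from the centreline.
- stop_face (a point): Centre of the red end stop's face on the track; the carriage's steel base (not its buffer) strikes it, when the carriage's origin is 80 short of it. Both buffer heads pass above the stops.
- stain: White round bottle, 60 diameter, 130 high, loose; origin at the centre of its underside. Bystander.
- carton: White paper carton 60 x 60 x 100 high, loose; origin at the centre of its underside. Bystander.
- counter: Grey cell counter with blue keys, 70 x 100 x 30 high, loose; origin at the centre of its underside. Bystander.
Not all that is in view belongs to the job. There is more than one size of the part that bears mark; the job needs the smallest.

How it is judged:
On the way, in this order (a step that is already met when the one before it is completed fails the run):
1. the pointer passes the green scan strip at scan speed (y of pointer in the frame of scan between -0.025 and 0.025 m and linear speed of carriage above 0.05 m/s), for 0.25 s.
2. the carriage stands at rest with its pointer in the yellow band for a second (y of pointer in the frame of mark between -0.012 and 0.012 m and linear speed of carriage below 0.008 m/s), for 1 s.
At the end, for the whole second after the job is handed in: The pointer tip is within 12 mm of the middle of the yellow band along the track and the carriage moves slower than 8 mm/s, released, short of the red stop (all of step 2 and y of carriage in the frame of track below 0.176 m); the robot touches nothing.
It fails at once if the carriage strikes an end stop (base within 2 mm of its face) (y of carriage in the frame of track above 0.178 m or y of carriage in the frame of track below -0.178 m).
It fails at once if the carriage runs faster than 0.25 m/s (linear speed of carriage above 0.25 m/s).
It fails at once if the carriage is pushed with more than 10 N (contact force between any of the arm, the fingers and carriage above 10 N).
It fails at once if the carriage is pressed from above or its tubes are handled ((contact force between the fingers and carriage above 0.3 N and height (world z) of the grasp point above 0.112 m) or (contact force between the fingers and carriage above 0.3 N and y of the grasp point in the frame of carriage between -0.085 and 0.085 m)).
It fails at once if a bystander is moved by more than 20 mm (distance of any of stain, carton, counter from where it was at the start of the episode above 0.02 m).
It also fails if it takes over 40 s, if anything falls off the work surface, if the arm or the gripper's body presses on something with over 40 N, if the wrist force passes 120 N, or if a joint passes its speed limit or range.

## Working session

There is one attempt and no reset: what is moved stays moved. The work goes in short steps, Python scripts to look and compute and a tool call to move; the robot and the scene stay as the last step left them, time stands still between calls to the robot, and variables do not carry over. Pictures are saved under pics/ and viewed, about 8 in all and at most 12, crops included, and the job is handed in when it is done.

Besides the shell and the picture viewer there is one more tool, called after ">>>" by a JSON object that holds its "method" and its "body", one argument or row to a line. send_rows: Moves the arm, as the interface text tells. Its arguments: {"type":"object","properties":{"moves":{"type":"array","items":{"type":"array"}}},"required":["moves"]}

```bash
mkdir -p pics
python3 - <<'E'
from workcell import readout,camera,get_calibration,bot
import cv2
for n in("scene","top"):
    im=camera(n);cv2.imwrite(f"pics/{n}0.png",cv2.cvtColor(im,cv2.COLOR_RGB2BGR))
    print(get_calibration(n))
o=readout.get_obs();print(o)
E
```

```text
{'fx': 347.8821513381668, 'fy': 347.8821513381668, 'cx': 261.3978459885383, 'cy': 187.78896934265353, 'R': array([[-0.78772471,  0.6160255 , -0.00153702],
       [ 0.4888459 ,  0.62357532, -0.61006844],
       [-0.37485927, -0.48131735, -0.79234723]]), 't': array([ 0.34690039, -0.12153376,  1.30056398])}
{'fx': 358.1437526606771, 'fy': 358.1437526606771, 'cx': 249.69765892445022, 'cy': 195.32278779625668, 'R': array([[-9.11060134e-04, -9.99790606e-01,  2.04429719e-02],
       [-9.94197804e-01, -1.29333345e-03, -1.07559538e-01],
       [ 1.07563455e-01, -2.04223510e-02, -9.93988446e-01]]), 't': array([-0.04229901,  0.44396767,  0.99770575])}
{'clock': 0.1, 'joint_pos': array([-1.31797513e+00,  2.41333252e-01,  3.85721895e-03,  1.33519761e+00,
        1.41317890e-05,  1.57080173e+00]), 'joint_vel': array([ 0.00063063, -0.00115155,  0.00300272, -0.00014471,  0.00157115,
       -0.00142476]), 'tau': array([-3.63467861e-04, -3.73137081e+01,  2.53010058e+01,  1.08477779e-02,
       -1.20546529e-04, -1.37190685e-06]), 'eef_pos': array([ 0.12496401, -0.48368885,  0.30310338]), 'tool_rot': array([ 9.92020719e-01,  1.26071459e-01, -1.11333511e-04, -9.32058368e-04]), 'ft_force': array([-0.0460585 , -0.54997208, -0.70148368]), 'ft_torque': array([ 0.03630764,  0.03622917, -0.03372746]), 'grip_width': 0.08512831578822927}
```

View pics/scene0.png

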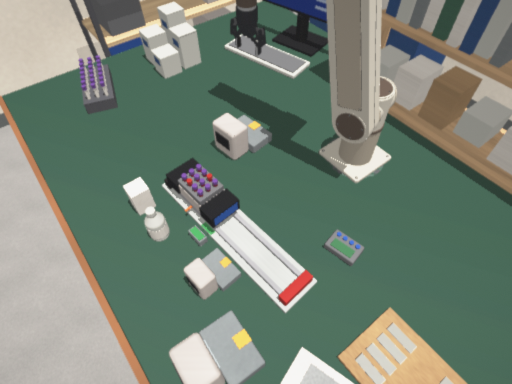

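View pics/top0.png

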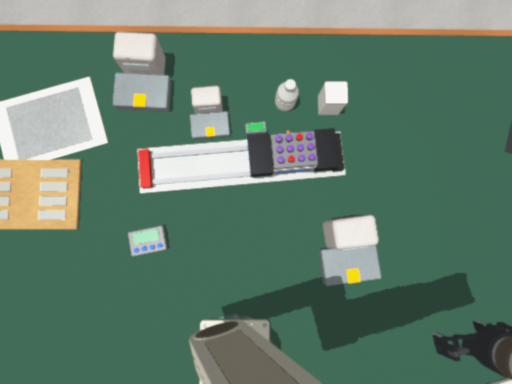

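The top view shows the guide from about (345,155) at the black end to (140,170) at the red end. The carriage is near the black end and the pointer is near (288,132). The green strip is at (257,128), and the small reader's yellow band is at (210,131). I'll crop for accuracy.

```bash
cat > h.py <<'E'
import numpy as np,cv2
from workcell import readout,camera,get_calibration
def bp(n,u,v,z):
    c=get_calibration(n);R=np.array(c['R']);t=np.array(c['t'])
    d=R.T@[(u-c['cx'])/c['fx'],(v-c['cy'])/c['fy'],1];o=-R.T@t
    return o+d*(z-o[2])/d[2]
def pj(n,X):
    c=get_calibration(n);p=np.array(c['R'])@X+c['t'];return c['fx']*p[0]/p[2]+c['cx'],c['fy']*p[1]/p[2]+c['cy']
def blobs(im,lo,hi,box,mn=4):
    h=cv2.cvtColor(im,cv2.COLOR_RGB2HSV);m=cv2.inRange(h,lo,hi);k=np.zeros_like(m);u0,u1,v0,v1=box;k[v0:v1,u0:u1]=m[v0:v1,u0:u1]
    n,l,s,c=cv2.connectedComponentsWithStats(k);return [(c[i].round(2),s[i][:5]) for i in range(1,n) if s[i][4]>=mn]
E
python3 - <<'E'
from h import *
im=cv2.cvtColor(cv2.imread('pics/top0.png'),cv2.COLOR_BGR2RGB)
for nm,lo,hi,box,z in[("red",(0,150,80),(6,255,255),(130,160,140,200),.042),("yel",(22,150,120),(34,255,255),(195,225,115,145),.033),("grn",(50,120,80),(80,255,255),(240,270,115,140),.033),("org",(5,120,120),(22,255,255),(270,300,118,145),.033),("blu",(100,100,60),(125,255,255),(235,350,120,190),.07),("rearyel",(22,120,100),(34,255,255),(320,360,120,185),.07)]:
    for c,s in blobs(im,lo,hi,box): print(nm,c,s,bp('top',*c,z).round(4))
cv2.imwrite('pics/c0.png',cv2.resize(im[100:205,125:360,::-1],None,fx=3.4,fy=3.4,interpolation=cv2.INTER_CUBIC))
E
```

```text
red [144.99 168.23] [139 150  13  38 390] [0.5183 0.2524 0.042 ]
yel [209.97 131.38] [206 127   8   9  58] [0.628  0.0722 0.033 ]
grn [255.39 126.63] [248 123  16   8 108] [ 0.6428 -0.0587  0.033 ]
org [287.33 131.11] [286 130   4   3   9] [ 0.63   -0.1511  0.033 ]
blu [294.03 170.53] [277 169  35   4  38] [ 0.5079 -0.1634  0.07  ]
```

View pics/c0.png

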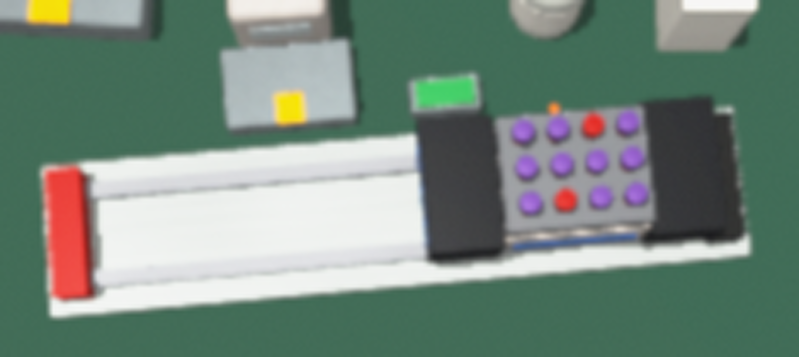

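The crop shows the track corners at crop (42,168), (50,317), (750,254) and (733,107). The orange pointer is at (554,108), the green strip at (446,93) and the yellow band at (290,107). I'll fit the track pose.

Run:
```python
from h import *
C=[bp('top',125+a/3.4,100+b/3.4,.012) for a,b in[(42,168),(50,317),(750,254),(733,107)]]
for c in C: print(c.round(4))
c0=np.mean(C,0);print('centre',c0, 'len',np.linalg.norm(C[0]-C[3]),np.linalg.norm(C[1]-C[2]),'w',np.linalg.norm(C[0]-C[1]),np.linalg.norm(C[3]-C[2]))
d=(C[0]+C[1]-C[2]-C[3])[:2];d/=np.linalg.norm(d);print('dir',d,'yaw',np.arctan2(-d[0],d[1]))
x=np.array([d[1],-d[0]])
for nm,p in dict(red=(.5183,.2524),yel=(.628,.0722),grn=(.6428,-.0587),org=(.63,-.1511)).items():
    e=np.array(p)-c0[:2];print(nm,'x',e@x,'y',e@d)
# head edges z=.095
for a,b in[(418,112),(430,260),(503,255),(493,108),(735,112),(745,240)]:
    e=bp('top',125+a/3.4,100+b/3.4,.095)[:2]-c0[:2];print('head',(a,b),'x',e@x,'y',e@d)
from workcell import bot
print(dir(bot))
```

```text
[0.5793 0.2844 0.012 ]
[0.4509 0.2735 0.012 ]
[ 0.5063 -0.3229  0.012 ]
[ 0.6358 -0.3118  0.012 ]
centre [ 0.5430902  -0.01919015  0.012     ] len 0.5989485911815329 0.5989501479678431 w 0.12880845864885646 0.1300235063415269
dir [-0.09343579  0.99562531] yaw 0.09357228380141984
red x 0.0006944956628573986 y 0.2727183211693517
yel x 0.0930774617936027 y 0.08305673420750642
grn x 0.0955819709103761 y -0.04865346826019918
org x 0.07420449961521242 y -0.139453268485885
head (418, 112) x 0.061179161541131 y -0.022789173289276578
head (430, 260) x -0.0583197430253336 y -0.020998124985269807
head (503, 255) x -0.05958947608232506 y -0.07859934135316426
head (493, 108) x 0.05914249540218624 y -0.08266341378495555
head (735, 112) x 0.03872812520105268 y -0.27552403323331526
head (745, 240) x -0.0650840396545635 y -0.27079653141666266
['Unreachable', '__class__', '__delattr__', '__dict__', '__dir__', '__doc__', '__eq__', '__format__', '__ge__', '__getattribute__', '__getstate__', '__gt__', '__hash__', '__init__', '__init_subclass__', '__le__', '__lt__', '__module__', '__ne__', '__new__', '__reduce__', '__reduce_ex__', '__repr__', '__setattr__', '__sizeof__', '__str__', '__subclasshook__', '__weakref__', 'tips_ahead']
```

The fit is consistent: the track measures 0.599 x 0.130. Yaw is 0.0936, the carriage is at track y of about -0.140, and the mark is at about +0.082. The plan is to push at a constant 50 mm/s for about half a spring period, which gives about 100 mm/s. Then I hop over the rack and brake with a finger retreating at half the carriage's speed. First I go behind the rear face.

>>> {"method": "send_rows", "body": {
  "moves": [
    [[40, -3, 0], [0, 0, -0.12], 0],
    [[80, -7, 0], [0, 0, -0.24], 0],
    [[120, -10, 0], [0, 0, -0.36], 0],
    [[160, -13, 0], [0, 0, -0.48], 0],
    [[200, -17, 0], [0, 0, -0.6], 0],
    [[240, -20, 0], [0, 0, -0.72], 0],
    [[280, -23, 0], [0, 0, -0.84], 0],
    [[320, -27, 0], [0, 0, -0.96], 0],
    [[360, -30, 0], [0, 0, -1.08], 0],
    [[400, -33, 0], [0, 0, -1.2], 0],
    [[440, -37, 0], [0, 0, -1.32], 0],
    [[472, -39, 0], [0, 0, -1.411], 0]
  ]
}}

```text
clock: 1.1
eef_pos: [0.5746, -0.326, 0.3022]
tool_rot: [0.671, 0.742, 0.001, -0.001]
ft_force: [-0.2, -0.7, -0.0]
grip_width: 0.0001
```

```bash
cat >> h.py <<'E'
from scipy.spatial.transform import Rotation as Ro
c0=np.array([.5431,-.0192]);d=np.array([-.09344,.99563]);xx=np.array([d[1],-d[0]])
def trk(p): e=np.array(p)[:2]-c0;return e@xx,e@d
def state():
    o=readout.get_obs();r=Ro.from_quat(o['tool_rot']).as_matrix();X=trk(o['eef_pos'])
    print('t',o['clock'],'tcp track x,y mm',np.round(np.array(X)*1e3,1),'z',round(o['eef_pos'][2]*1e3,1),'toolx yaw err',round(np.arctan2(r[1,0],r[0,0])-np.pi/2-.0936,4),'tilt',r[:2,2].round(3),'F',o['ft_force'].round(2),'w',round(o['grip_width'],4),'q',o['joint_pos'].round(2),'bot')
E
python3 - <<'E'
from h import *
from workcell import bot
state();print(bot.tips_ahead)
E
```

```text
t 1.1 tcp track x,y mm [   2.7 -308.4] z 302.2 toolx yaw err 0.0066 tilt [-0.001  0.003] F [-0.19 -0.71 -0.  ] w 0.0001 q [-0.52  0.58  0.51  1.5   0.    0.95] bot
0.0726
```

>>> {"method": "send_rows", "body": {
  "moves": [
    [[0, -3, 40], [0, 0, 0.007], 0],
    [[0, -3, 80], [0, 0, 0.007], 0],
    [[0, -3, 120], [0, 0, 0.007], 0],
    [[0, -3, 157], [0, 0, 0.007], 0],
    [[12, -3, 157], [0, 0, 0.007], 0],
    [[20, -3, 157], [0, 0, 0.007], 0],
    [[20, -3, 157], [0, 0, 0.007], 0]
  ]
}}

```text
clock: 1.68
eef_pos: [0.5699, -0.3043, 0.1466]
tool_rot: [0.673, 0.74, 0.001, -0.001]
ft_force: [-0.0, 0.8, 0.2]
grip_width: -0.0004
```

```bash
cat >> h.py <<'E'
def car(save=None):
    # carriage y from orange pointer + purple caps (caps z .138); returns pointer track xy, caps mean track xy
    im=camera('top')
    if save: cv2.imwrite(save,im[:,:,::-1])
    P=None
    b=blobs(im,(4,110,110),(22,255,255),(140,340,110,150),3)
    for c,s in b: print('org',c,s[4],np.round(np.array(trk(bp('top',*c,.033)))*1e3,1))
    caps=[trk(bp('top',*c,.138)) for c,s in blobs(im,(125,60,60),(150,255,255),(120,350,110,180),12)]
    caps=np.array(caps)*1e3
    print('caps',len(caps),'mean',caps.mean(0).round(1) if len(caps) else '', 'yrange',np.sort(caps[:,1]).round(1))
    return im
E
python3 - <<'E'
from h import *
state();im=car();state()
s=camera('scene')
a=cv2.resize(im[90:210,200:380,::-1],None,fx=3,fy=3,interpolation=2);b=cv2.resize(s[130:270,120:300,::-1],None,fx=3,fy=3,interpolation=2)
cv2.imwrite('pics/r1.png',cv2.copyMakeBorder(a,0,0,0,0,0)); cv2.imwrite('pics/r2.png',b)
E
```

```text
t 1.6833 tcp track x,y mm [ 1.000e-01 -2.864e+02] z 146.6 toolx yaw err 0.0015 tilt [-0.     0.003] F [-0.02  0.82  0.2 ] w -0.0004 q [-0.49  0.63  0.18  1.13  0.    0.98] bot
org [287.5 131.2] 10 [  73.9 -139.9]
org [210.   135.78] 9 [80.2 84. ]
caps 10 mean [   0.3 -138.4] yrange [-179.2 -178.9 -178.1 -151.6 -151.3 -125.2 -125.1  -98.3  -98.3  -98.3]
t 1.7333 tcp track x,y mm [   0.9 -287.6] z 148.1 toolx yaw err 0.0012 tilt [0.003 0.001] F [ 0.1  -0.56  0.05] w 0.0005 q [-0.49  0.63  0.19  1.13  0.    0.98] bot
```

View pics/r1.png

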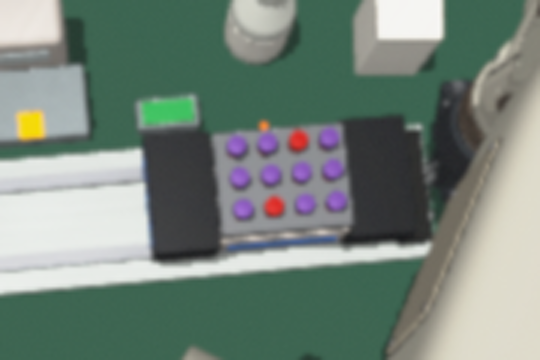

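View pics/r2.png

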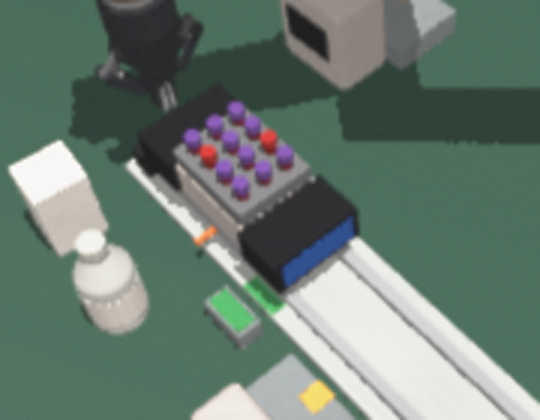

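The pictures show the closed fingers behind the rear head, pointing down, with about 15 mm of gap. The pointer is at track y -139.9 and the yellow band at +84 in the same image. Now I push.

>>> {"method": "send_rows", "body": {
  "moves": [
    [[11, 0, 2], [0, 0, 0], 0],
    [[15.3, 0, 2], [0, 0, 0], 0],
    [[19.6, 0, 2], [0, 0, 0], 0],
    [[23.9, 0, 2], [0, 0, 0], 0],
    [[28.2, 0, 2], [0, 0, 0], 0],
    [[32.5, 0, 2], [0, 0, 0], 0],
    [[36.8, 0, 2], [0, 0, 0], 0],
    [[41.1, 0, 2], [0, 0, 0], 0],
    [[45.4, 0, 2], [0, 0, 0], 0],
    [[49.7, 0, 2], [0, 0, 0], 0],
    [[54, 0, 2], [0, 0, 0], 0],
    [[58.3, 0, 2], [0, 0, 0], 0]
  ]
}}

```text
clock: 2.78
eef_pos: [0.5656, -0.2477, 0.1467]
tool_rot: [0.673, 0.74, 0.001, 0.001]
ft_force: [-0.1, -1.1, 0.7]
grip_width: 0.0002
```

Run:
```python
from h import *
state();car('pics/p1.png');state();car('pics/p2.png')
```

```text
t 2.7833 tcp track x,y mm [   1.1 -229.6] z 146.7 toolx yaw err 0.0007 tilt [0.004 0.   ] F [-0.08 -1.09  0.67] w 0.0002 q [-0.41  0.57  0.08  1.08  0.    1.06] bot
org [274.5 132.2] 10 [  74.2 -102.1]
org [210.   135.78] 9 [80.2 84. ]
caps 10 mean [   0.2 -101.1] yrange [-141.5 -141.4 -141.1 -114.6 -114.5  -87.9  -87.7  -60.9  -60.9  -60.7]
t 2.8333 tcp track x,y mm [   1.  -228.7] z 146.6 toolx yaw err 0.0014 tilt [0.003 0.001] F [-1.06  0.13  0.02] w -0.0 q [-0.41  0.57  0.08  1.08  0.    1.06] bot
org [273.  132.5] 8 [ 73.7 -97.6]
org [210.   135.78] 9 [80.2 84. ]
caps 10 mean [  0.4 -96.2] yrange [-136.4 -136.1 -136.1 -109.7 -109.6  -83.   -83.   -56.4  -56.   -55.7]
```

>>> {"method": "send_rows", "body": {
  "moves": [
    [[-2, 0, -40], [0, 0, 0], 0],
    [[20, 0, -74], [0, 0, 0], 0],
    [[60, 0, -85], [0, 0, 0], 0],
    [[101, 0, -88], [0, 0, 0], 0],
    [[142, 0, -88], [0, 0, 0], 0],
    [[183, 0, -88], [0, 0, 0], 0],
    [[224, 0, -88], [0, 0, 0], 0],
    [[265, 0, -88], [0, 0, 0], 0],
    [[306, 0, -88], [0, 0, 0], 0],
    [[347, 0, -86], [0, 0, 0], 0],
    [[385, 0, -70], [0, 0, 0], 0],
    [[412, 0, -39], [0, 0, 0], 0]
  ]
}}

```text
clock: 3.88
eef_pos: [0.5283, 0.1668, 0.1893]
tool_rot: [0.672, 0.741, 0.006, 0.003]
ft_force: [1.2, -0.5, -0.6]
grip_width: -0.0003
```

Run:
```python
from h import *
state();car('pics/p3.png')
```

```text
t 3.8833 tcp track x,y mm [  2.6 186.6] z 189.3 toolx yaw err 0.0039 tilt [0.013 0.004] F [ 1.23 -0.46 -0.62] w -0.0003 q [ 0.31  0.41 -0.06  1.08  0.    1.78] bot
org [210.   135.78] 9 [80.2 84. ]
org [240.12 135.12] 8 [74.4 -2.4]
caps 10 mean [ 0.7 -2.3] yrange [-42.8 -42.6 -42.4 -15.9 -15.9  11.2  11.2  37.9  38.2  38.4]
```

Carriage at -2 and moving at about 82 mm/s. I lower the finger ahead of it.

>>> {"method": "send_rows", "body": {
  "moves": [
    [[-1, -1, 24], [0, 0, 0], 0],
    [[-4, -2, 44], [0, 0, 0], 0]
  ]
}}

```text
clock: 4.1
eef_pos: [0.5212, 0.1672, 0.135]
tool_rot: [0.669, 0.743, 0.001, -0.002]
ft_force: [-0.1, -0.5, 0.6]
grip_width: -0.0001
```

```bash
cat > sim.py <<'E'
import numpy as np
def sim(t,y,v,ft,fp,m=2.7,T=6.5,k=40,c=.4):
    # y carriage mm->m ; finger TCP track y knots fp at ft ; contact when finger front (TCP-.011) < y+.1205
    dt=.0005;y/=1e3;v/=1e3;tl=None;mx=0
    while t<T:
        f=np.interp(t,ft,fp)/1e3-.011;vf=(np.interp(t+.01,ft,fp)-np.interp(t,ft,fp))/10
        p=y+.1205-f;F=max(0,k*p+c*(v-vf)) if p>0 else 0
        if F>0:tl=t;mx=max(mx,p)
        dr=.3*v+.008*np.sign(v)
        if abs(v)<1e-4 and F<.008: dr=0
        v+=(-F-dr)/m*dt;y+=v*dt;t+=dt
    return round(y*1e3,1),round(v*1e3,1),'last contact',tl and round(tl,2),'maxcomp',round(mx*1e3,1)
E
python3 - <<'E'
from h import *
from sim import sim
state();im=car('pics/p4.png')
b=blobs(im,(20,100,100),(36,255,255),(195,225,115,150));print([(c,s[4],np.round(np.array(trk(bp('top',*c,.033)))*1e3,1)) for c,s in b]);state()
E
```

```text
t 4.1 tcp track x,y mm [ -4.4 187.6] z 135.0 toolx yaw err 0.0118 tilt [-0.002  0.004] F [-0.07 -0.52  0.61] w -0.0001 q [ 0.31  0.46 -0.14  0.97  0.    1.77] bot
org [210.   135.78] 9 [80.2 84. ]
org [233.88 135.88] 8 [73.8 15.7]
caps 10 mean [ 0.7 15.4] yrange [-24.9 -24.7 -24.6   1.7   1.8  28.5  28.8  55.4  55.7  55.8]
[(array([209.86, 131.59]), np.int32(83), array([92.5, 83.4]))]
t 4.15 tcp track x,y mm [ -7.1 185.6] z 130.9 toolx yaw err 0.01 tilt [-0.009  0.   ] F [-1.04 -0.48 -1.69] w -0.0001 q [ 0.31  0.47 -0.14  0.97  0.    1.77] bot
```

Run:
```python
from sim import sim
t0=4.15;y,v=19.4,79.3
for start in (184,186,188,190):
  for hold in (4,5,6):
   for st in (2.8,3.0,3.2,3.4):
    ft=[t0,t0+hold/12,t0+hold/12+2];fp=[start,start,start+st*24]
    print(start,hold,st,[sim(t0,y,v,ft,fp,m=m)[:2] for m in(2.4,2.7,3.1)]) if (1) else 0
```

```text
184 4 2.8 [(np.float64(83.5), np.float64(-0.1)), (np.float64(84.6), np.float64(-0.1)), (np.float64(85.6), np.float64(-0.1))]
184 4 3.0 [(np.float64(87.6), np.float64(0.1)), (np.float64(88.6), np.float64(0.1)), (np.float64(90.1), np.float64(0.1))]
184 4 3.2 [(np.float64(94.9), np.float64(3.5)), (np.float64(95.7), np.float64(3.3)), (np.float64(96.9), np.float64(3.0))]
184 4 3.4 [(np.float64(102.3), np.float64(7.7)), (np.float64(103.0), np.float64(7.5)), (np.float64(104.2), np.float64(7.3))]
184 5 2.8 [(np.float64(78.1), np.float64(-0.1)), (np.float64(79.0), np.float64(-0.1)), (np.float64(80.0), np.float64(-0.4))]
184 5 3.0 [(np.float64(81.1), np.float64(0.1)), (np.float64(82.4), np.float64(0.1)), (np.float64(84.1), np.float64(0.1))]
184 5 3.2 [(np.float64(87.4), np.float64(2.2)), (np.float64(88.4), np.float64(2.2)), (np.float64(89.8), np.float64(2.0))]
184 5 3.4 [(np.float64(94.1), np.float64(6.2)), (np.float64(95.1), np.float64(6.2)), (np.float64(96.5), np.float64(6.2))]
184 6 2.8 [(np.float64(71.1), np.float64(-0.1)), (np.float64(71.6), np.float64(-1.1)), (np.float64(72.7), np.float6
[... 4132 characters left out ...]
.6)), (np.float64(102.1), np.float64(4.3)), (np.float64(103.1), np.float64(3.9))]
190 5 3.4 [(np.float64(108.5), np.float64(8.8)), (np.float64(109.1), np.float64(8.5)), (np.float64(110.0), np.float64(8.2))]
190 6 2.8 [(np.float64(84.3), np.float64(-0.1)), (np.float64(85.3), np.float64(-0.1)), (np.float64(86.4), np.float64(-0.1))]
190 6 3.0 [(np.float64(87.6), np.float64(0.1)), (np.float64(88.6), np.float64(0.1)), (np.float64(90.1), np.float64(0.1))]
190 6 3.2 [(np.float64(94.0), np.float64(3.3)), (np.float64(94.8), np.float64(3.1)), (np.float64(96.0), np.float64(2.9))]
190 6 3.4 [(np.float64(100.4), np.float64(7.3)), (np.float64(101.2), np.float64(7.2)), (np.float64(102.4), np.float64(7.0))]
```

>>> {"method": "send_rows", "body": {
  "moves": [
    [[0, 3, -6], [0, 0, 0], 0],
    [[0, 5, -12], [0, 0, 0], 0],
    [[0, 5, -12], [0, 0, 0], 0],
    [[0, 5, -12], [0, 0, 0], 0],
    [[0, 5, -12], [0, 0, 0], 0],
    [[2.9, 5, -12], [0, 0, 0], 0],
    [[5.8, 5, -12], [0, 0, 0], 0],
    [[8.7, 5, -12], [0, 0, 0], 0],
    [[11.6, 5, -12], [0, 0, 0], 0],
    [[14.5, 5, -12], [0, 0, 0], 0]
  ]
}}

```text
clock: 4.98
eef_pos: [0.5222, 0.1803, 0.1429]
tool_rot: [0.669, 0.743, -0.003, -0.004]
ft_force: [0.1, -0.1, -0.2]
grip_width: 0.0004
```

Run:
```python
from h import *
state()
```

```text
t 4.9833 tcp track x,y mm [ -2.1 200.6] z 142.9 toolx yaw err 0.0103 tilt [-0.009  0.   ] F [ 0.11 -0.06 -0.24] w 0.0004 q [ 0.33  0.47 -0.11  1.01  0.    1.8 ] bot
```

Run:
```python
from h import *
from sim import sim
car('pics/p5.png')
for m in(2.4,2.7,3.1): print(sim(4.15,19.4,79.3,[4.15,4.567,6.567],[186,186,186+70],m=m,T=4.983))
```

```text
org [210.88 136.62] 16 [77.5 81.7]
caps 10 mean [ 0.7 78.4] yrange [ 37.7  37.9  38.7  65.   65.1  91.7  91.7 118.8 118.8 118.8]
(np.float64(77.4), np.float64(39.5), 'last contact', 4.98, 'maxcomp', np.float64(8.3))
(np.float64(78.0), np.float64(42.0), 'last contact', 4.98, 'maxcomp', np.float64(8.9))
(np.float64(78.7), np.float64(45.0), 'last contact', 4.98, 'maxcomp', np.float64(9.6))
```

Run:
```python
from sim import sim
for r in (0,1,2,3,4,5):
  for st in (2.2,2.6,2.9,3.2):
    t=4.983;ft=[t,t+.05,t+.133,t+4];fp=[200.6,200.6,200.6+r,200.6+r+st*12*3.867]
    print(r,st,[sim(t,78.3,v,ft,fp,m=m)[:2] for m,v in((2.4,39.5),(2.7,42),(3.1,45))])
```

```text
0 2.2 [(np.float64(55.3), np.float64(-18.3)), (np.float64(58.5), np.float64(-17.6)), (np.float64(62.1), np.float64(-16.9))]
0 2.6 [(np.float64(59.1), np.float64(-15.3)), (np.float64(62.7), np.float64(-14.2)), (np.float64(66.7), np.float64(-13.1))]
0 2.9 [(np.float64(61.7), np.float64(-13.3)), (np.float64(65.5), np.float64(-11.9)), (np.float64(69.9), np.float64(-10.5))]
0 3.2 [(np.float64(64.1), np.float64(-11.4)), (np.float64(68.2), np.float64(-9.8)), (np.float64(72.8), np.float64(-8.1))]
1 2.2 [(np.float64(60.0), np.float64(-14.9)), (np.float64(62.9), np.float64(-14.4)), (np.float64(66.3), np.float64(-13.9))]
1 2.6 [(np.float64(63.7), np.float64(-12.0)), (np.float64(67.1), np.float64(-11.0)), (np.float64(70.9), np.float64(-10.0))]
1 2.9 [(np.float64(66.3), np.float64(-10.0)), (np.float64(69.9), np.float64(-8.8)), (np.float64(74.0), np.float64(-7.4))]
1 3.2 [(np.float64(68.7), np.float64(-8.2)), (np.float64(72.5), np.float64(-6.7)), (np.float64(76.9), np.float64(-5.1))]
2 2.2 [(np.float64(64.6), np.float64(-11.6)), (np.float64(67.4), np.float64(-11.2)), (np.float64(70.4), np.float64(
[... 1117 characters left out ...]
79.8), np.float64(-0.5)), (np.float64(82.7), np.float64(-0.1)), (np.float64(85.6), np.float64(-0.1))]
4 3.2 [(np.float64(81.6), np.float64(-0.1)), (np.float64(84.1), np.float64(-0.1)), (np.float64(86.5), np.float64(0.1))]
5 2.2 [(np.float64(78.5), np.float64(-1.8)), (np.float64(80.5), np.float64(-1.7)), (np.float64(82.5), np.float64(-2.0))]
5 2.6 [(np.float64(81.8), np.float64(-0.1)), (np.float64(84.0), np.float64(-0.1)), (np.float64(86.3), np.float64(-0.1))]
5 2.9 [(np.float64(83.0), np.float64(-0.1)), (np.float64(84.9), np.float64(0.1)), (np.float64(87.4), np.float64(0.1))]
5 3.2 [(np.float64(83.5), np.float64(0.1)), (np.float64(85.8), np.float64(0.1)), (np.float64(89.9), np.float64(1.3))]
```

>>> {"method": "send_rows", "body": {
  "moves": [
    [[4.8, 1, 0], [0, 0, 0], 0],
    [[7.7, 1, 0], [0, 0, 0], 0],
    [[10.6, 1, 0], [0, 0, 0], 0],
    [[13.5, 1, 0], [0, 0, 0], 0],
    [[16.4, 1, 0], [0, 0, 0], 0],
    [[20, 1, 0], [0, 0, 0], 0]
  ]
}}

```text
clock: 5.53
eef_pos: [0.521, 0.201, 0.1428]
tool_rot: [0.669, 0.743, -0.003, -0.004]
ft_force: [-0.3, 0.5, -0.1]
grip_width: 0.0
```

Run:
```python
from h import *
state();car('pics/p6.png');[camera('scene') for _ in range(2)];car('pics/p7.png');state()
```

```text
t 5.5333 tcp track x,y mm [ -1.4 221.3] z 142.8 toolx yaw err 0.0107 tilt [-0.009  0.   ] F [-0.35  0.46 -0.06] w 0.0 q [ 0.37  0.48 -0.09  1.01  0.    1.83] bot
org [209.85 136.31] 13 [78.7 84.6]
caps 10 mean [ 0.8 85.9] yrange [ 45.4  45.4  45.5  72.3  72.6  99.5  99.5 126.1 126.5 126.5]
org [209.71 136.36] 14 [78.5 85. ]
caps 10 mean [ 0.8 86.4] yrange [ 45.7  45.9  46.   73.1  73.1  99.7  99.8 126.9 126.9 126.9]
t 5.7333 tcp track x,y mm [ -1.4 221.2] z 142.9 toolx yaw err 0.0111 tilt [-0.009  0.001] F [ 0.69  0.12 -0.15] w 0.0002 q [ 0.37  0.48 -0.09  1.01  0.    1.83] bot
```

The carriage is at 86 mm, drifting at about 3 mm/s and almost stopped, with the band at 83. I back the finger away and lift.

>>> {"method": "send_rows", "body": {
  "moves": [
    [[20, 0, 0], [0, 0, 0], 0],
    [[45, 0, 0], [0, 0, 0], 0],
    [[60, 0, -30], [0, 0, 0], 0],
    [[70, 0, -70], [0, 0, 0], 0],
    [[70, 0, -110], [0, 0, 0], 0],
    [[70, 0, -140], [0, 0, 0], 0],
    [[70, 0, -140], [0, 0, 0], 0],
    [[70, 0, -140], [0, 0, 0], 0],
    [[70, 0, -140], [0, 0, 0], 0],
    [[70, 0, -140], [0, 0, 0], 0],
    [[70, 0, -140], [0, 0, 0], 0],
    [[70, 0, -140], [0, 0, 0], 0]
  ]
}}

```text
clock: 6.73
eef_pos: [0.5145, 0.27, 0.2813]
tool_rot: [0.669, 0.743, -0.004, -0.004]
ft_force: [0.1, -0.1, 0.1]
grip_width: 0.0002
```

Run:
```python
from h import *
car('pics/f1.png');[camera('scene') for _ in range(11)];im=car('pics/f2.png');s=camera('scene');state()
a=cv2.resize(im[70:200,110:360,::-1],None,fx=3,fy=3,interpolation=2);cv2.imwrite('pics/f3.png',a)
```

```text
org [209.21 136.84] 19 [77.3 86.5]
caps 10 mean [ 0.8 88.4] yrange [ 47.8  48.   48.   74.8  75.3 101.9 101.9 128.6 128.9 129.1]
org [209.21 136.84] 19 [77.3 86.5]
caps 10 mean [ 0.8 88.5] yrange [ 48.   48.   48.1  74.8  75.3 101.9 102.1 128.8 128.9 129.3]
t 7.4333 tcp track x,y mm [ -0.9 291. ] z 283.0 toolx yaw err 0.0111 tilt [-0.009  0.001] F [ 0.26  0.62 -0.45] w -0.0001 q [0.48 0.42 0.2  1.36 0.   1.95] bot
```

View pics/f3.png

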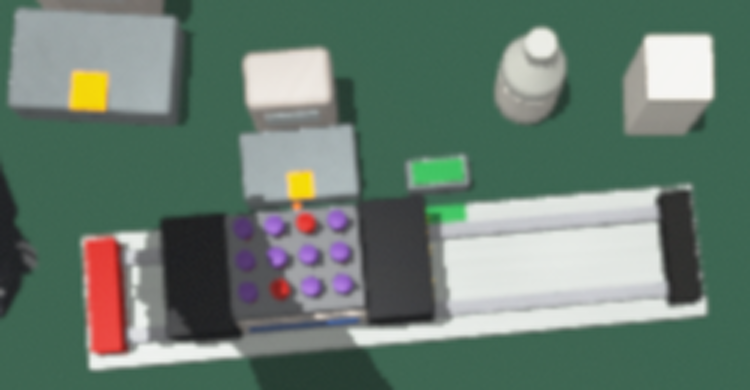

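The final picture shows the pointer at crop (297,205) just under the yellow band, whose centre is about (301,185). That is about 5 mm past the middle, at rest, with the bystanders in place. I'll wait a moment, then hand in.

>>> {"method": "send_rows", "body": {
  "moves": [
    [[0, 0, 0], [0, 0, 0], 0],
    [[0, 0, 0], [0, 0, 0], 0],
    [[0, 0, 0], [0, 0, 0], 0],
    [[0, 0, 0], [0, 0, 0], 0],
    [[0, 0, 0], [0, 0, 0], 0],
    [[0, 0, 0], [0, 0, 0], 0],
    [[0, 0, 0], [0, 0, 0], 0],
    [[0, 0, 0], [0, 0, 0], 0]
  ]
}}

```text
clock: 8.1
eef_pos: [0.515, 0.2704, 0.283]
tool_rot: [0.669, 0.743, -0.003, -0.004]
ft_force: [-0.0, -0.8, 0.5]
grip_width: 0.0002
```

Run:
```python
from h import *
from workcell import order
car();print(order.job_done())
```

```text
org [209.21 136.84] 19 [77.3 86.5]
caps 10 mean [ 0.7 88.5] yrange [ 48.   48.   48.   74.8  75.3 102.  102.1 128.6 128.9 129.3]
the job is handed in; nothing more can be done
None
```

The carriage is standing at rest with its pointer in the yellow band, and I handed the job in at about 8.1 s of the 40 s allowed; it reported no verdict.

- **Push and scan:** I pushed the rear buffer at about 52 mm/s, which sent the carriage off at about 98 mm/s. It averaged about 90 mm/s over the stretch that includes the green scan strip.
- **Braking:** I moved the finger over the rack and braked on the front buffer with a finger retreating at roughly half the carriage's speed. Then I backed off and lifted clear.
- **Last checks:** The carriage did not move (within 0.1 mm) over the last 1.4 s. It sits at track y of about 87 to 88 mm and the band's middle is at about 83 mm. That puts the pointer about 4 to 5 mm past the middle, against the 12 mm allowed.
- **Surroundings:** The fingers are clear of the carriage by several centimetres. In the last picture the bottle and carton stand where they were; I did not recheck the counter, but the arm stayed well above it.
- **Where the checks disagreed:** The tube caps put the carriage 1 to 2 mm further along than the pointer does, because yellow band pixels mix into the pointer's colour. The error is smaller than the margin left.

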